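# Turn the burner head onto its pin and press it home

### The job

The round burner head of the small gas hob was put back turned the wrong way and sits high. With the fingertips, push its red rib round until the notch in its rim stands over the white pin, then press the middle of the head gently straight down until it is fully home and level on the hob, and take the hand away. Never lift, tip or squeeze the head, and leave everything else on the worktop where it stands.

Things in the scene. Friction and masses are not known exactly. Their poses are not given: they have to be found in the camera images.
- hob: Fixed steel single-burner gas hob, 220 (x) x 230 (y) x 60 mm high, with a black control knob on its front. Origin: on the worktop under the burner's centre line. Its x axis points from the front to the back, z up. A fixed 27 mm post on the centre line guides the burner head.
- hob_pin (a point): Rounded tip of the fixed white locating pin, 8 mm thick, 54 mm from the burner's centre toward the hob's front (-x of the hob), tip 79.5 mm above the worktop. Most of it hides under the head until the notch is over it; a white block (14 mm wide, 18 mm long) stands just outside it, seen beside the head from above, on the line from the burner's centre through the pin.
- hob_seat (a point): Point on the burner's centre line, 72 mm above the worktop: where the origin of the burner head lies when fully home.
- burner_head: Loose burner head, about 220 g: aluminium ring 110 mm across and 20 mm high, black cap 86 mm across on top (cap top 25 mm above the underside). Origin: centre of the underside, at z = 82 mm at the start. x axis: toward the red rib, the notch lies on the other end; z up. Notch over pin when its x axis points along the hob's x axis; then it can go 10 mm down; pressed elsewhere it tips on the pin.
- head_notch (a point): Point in the notch of the burner head, 54 mm from its centre, at its underside. The notch is cut through the ring's full height from the rim (55 mm) in to 42 mm from the centre, about 18 mm wide at the rim, so the pin enters within about 0.08 rad of the right angle.
- head_rib (a point): Middle of the red rib that stands upright on the black cap: 22 mm long radially (19 to 41 mm from the centre), 6 mm thick, 14 mm high above the cap (this point is 7 mm above the cap). Push on its flat sides with about 0.5 to 1 N: the head turns easily either way, with 1 to 1.5 mm of play on its post, and stays where it is left.
- head_top (a point): Centre of the black cap's top face, where to press: 107 mm above the worktop at the start, 97 mm when home.
- collar (a joint): How far the brass collar (68 mm across) under the burner head is pushed down: 0 m at the start, 0.010 m fully down. It carries the head, gives way under a press of about 5 N (rub of the collar 7 N, less the head's weight), more when pressed fast (40 N s/m), and stays where it is pushed; it does not spring back.
- can: Upright drink can, 66 mm across, 168 mm high, left of the hob; origin at the centre of its underside. Leave it alone.
- spice: Spice jar with a yellow cap, 42 mm across, 96 mm high; origin at the centre of its underside. Leave it alone.
- orange_pot: Orange screw pot, 66 mm across, 62 mm high, right of the hob; origin at the centre of its underside. Leave it alone.
- steel_cup: Steel cup, 80 mm across, 103 mm high, left of the hob; origin at the centre of its underside. Leave it alone.
- bowl_w: White bowl, 125 mm across, 56 mm high, behind the hob; origin at the centre of its underside. Leave it alone.
- pan_support: The hob's heavy black wire pan support (it does not move), 164 mm across and 29 mm high, laid aside at the right; origin at its centre on the worktop. Leave it alone.
There are look-alikes about, which are no part of the job. Leave any pink or turquoise look-alike of the burner_head alone.

How it is judged:
On the way, in this order (a step that is already met when the one before it is completed fails the run):
1. the head, still high, is turned until its notch is over the pin (horizontal distance between head_notch and hob_pin below 0.009 m and z of burner_head in the frame of hob above 0.079 m).
2. the head is pressed down by the fingers over the pin (horizontal distance between head_notch and hob_pin below 0.009 m and contact force between the fingers and burner_head above 1 N and distance between burner_head and hob_seat below 0.0045 m).
At the end, for the whole second after the job is handed in: The burner head is home: its underside within 2.5 mm of its seated height (72 mm above the worktop), centred within 4 mm, level within 0.04 rad, with its notch over the pin (within 9 mm of the pin's axis), at rest and untouched (horizontal distance between head_notch and hob_pin below 0.009 m and z of burner_head in the frame of hob below 0.0745 m and horizontal distance between burner_head and hob_seat below 0.004 m and angle between burner_head's own z axis and vertical below 0.04 rad and value of joint collar above 0.0075 m and linear speed of burner_head below 0.01 m/s).
It fails at once if the burner head is lifted (more than 4 mm above where it started) (z of burner_head in the frame of hob above 0.086 m).
It fails at once if the burner head is tipped by more than 0.15 rad (angle between burner_head's own z axis and vertical above 0.15 rad).
It fails at once if the fingers press or squeeze the burner head with more than 30 N (contact force between the fingers and burner_head above 30 N).
It fails at once if a bystander (can, spice jar, orange pot, steel cup or bowl) is moved by more than 15 mm (distance of any of can, spice, orange_pot, steel_cup, bowl_w from where it was at the start of the episode above 0.015 m).
It also fails if it takes over 64 s, if anything falls off the work surface, if the arm or the gripper's body presses on something with over 40 N, if the wrist force passes 120 N, or if a joint passes its speed limit or range.

### The arm

A 6-joint arm with a two-finger parallel gripper is mounted at the origin on the work surface; the furniture and walls round the work are solid. World frame = base frame: x ahead of the robot, y to its left, z up, the work surface at z = 0. Lengths are in m, angles in rad, forces in N, time in s.
With the tool pointing down it reaches from about 0.35 to 0.775 m from the base axis. Payload 7.3 kg.
Tool frame: the origin (TCP) lies at the centre of the arm's flange, where the gripper is bolted on; the fingertips stand 178 mm ahead of it and the grasp point (between the pads) lies 159 mm ahead of it; z points along the fingers, y is the line along which they close (so a half turn about z gives the same grasp; the last joint's range is limited). The gripper opens to 92 mm and grips with 3 to 60 N. Pads are 19 mm wide; open, the fingers measure 130 mm over their backs; the gripper's body (75 mm by 190 mm) begins 47 mm behind the grasp point.
Start: joints at [-1.446, 0.342, 1.524, -0, 1.275, -0.146], TCP at [0.14, -0.506, 0.405] pointing down, gripper open.
Joint ranges: [-2.53, 2.53], [-0.77, 2.02], [0.04, 2.7], [-1, 4.14], [0.28, 2.66], [-3.11, 3.11]. Speed limits (rad/s): [2.57, 2.57, 3.14, 3.14, 3.14, 3.14].

### API

Orientations are given as [roll, pitch, yaw] about the fixed x, y, z axes, in that order (R = Rz(yaw) Ry(pitch) Rx(roll)).
In Python, from cell import robot gives the robot as it stands.
- The arm moves only by the tool run_rows, called after ">>>" as name(argument=value, ...) on one line, values as JSON. Schema: {"type":"object","properties":{"increments":{"type":"array","items":{"type":"object","properties":{"tx":{"type":"number"},"ty":{"type":"number"},"tz":{"type":"number"},"wx":{"type":"number"},"wy":{"type":"number"},"wz":{"type":"number"}},"additionalProperties":false},"minItems":1,"maxItems":8},"aperture":{"type":"number"},"clamp_n":{"type":"number"},"only":{"type":"string"},"quiet":{"type":"boolean"},"lines":{"type":"string"}},"required":["increments"],"additionalProperties":false}. increments is a list of rows, 1 to 8 of them, each an object with the fields tx, ty, tz (the shift in m), wx, wy, wz (a rotation vector in rad); a field left out counts as zero; each row shifts and turns the commanded pose from where the row before left it, along the tool's axes as they then stand; what a row does not reach is not made up. A row lasts 1/12 s, in which the tool goes at most 0.0417 m and 0.125 rad, less where a joint would pass 70% of its speed; a pose out of reach is approached as far as the arm can. aperture is the finger opening in m, set as the call begins (left out keeps the last). The fingers move at their own pace and stop on an object; clamp_n is the grip in N (left out, the last holds). Time passes only in rows, so rows that do not move let the fingers close. The tool returns the time, the measured TCP pose, the force, the opening and the grip force at its end. only (a regular expression) keeps the lines of the reply that match it, lines (a string "A,B") keeps lines A to B, and quiet returns only ok. Input that does not fit is refused with a message, and nothing moves.
- robot.observe(): the state, without advancing time (a new reading comes with each control period).
- robot.read_camera(name): name is "scene" or "side" or "wrist"; returns a dict with "image" (480x640x3 uint8, red, green, blue), "fx", "fy", "cx", "cy" (pixels), "pose" (4x4, takes a point from camera to world coordinates). Camera axes: x right, y down, z forward; pixel columns grow to the right and rows downward; lengths in m; the calibration is good to about 2 mm. A picture is of the moment at which its call begins. There is no depth.
- robot.hand_in(): hands the job in; it is judged then, once.
The state is a dict: "time": time; "qpos": joint angles; "qvel": joint speeds; "joint_efforts": joint torques, N m; "tool_pos": TCP position; "tool_rot": TCP orientation; "contact_force": force on the tool from outside, world axes, zero at the start; "torque": the same for the moment, N m; "opening": finger opening in m; "grip_force": force on a finger pad.
Only numpy, scipy, OpenCV 4.12 (cv2) and the standard library are available. Lean on these libraries where they do the work, as an engineer would, in place of code of your own. Each camera call takes 0.05 s, during which the arm holds its last target. There are 200 camera calls.

## Working session

There is one attempt and no reset: what is moved stays moved. The work goes in short steps, Python scripts to look and compute and a tool call to move; the robot and the scene stay as the last step left them, time stands still between calls to the robot, and variables do not carry over. Pictures are saved under pics/ and viewed, at most 10 in all, crops included, and the job is handed in when it is done.

```bash
mkdir -p pics; cat > h.py <<'E'
import numpy as np,cv2
from cell import robot
def cam(n,save=None):
    c=robot.read_camera(n)
    if save: cv2.imwrite('pics/'+save,cv2.cvtColor(c['image'],cv2.COLOR_RGB2BGR))
    return c
def ray(c,u,v,z):
    d=c['pose'][:3,:3]@np.array([(u-c['cx'])/c['fx'],(v-c['cy'])/c['fy'],1]);o=c['pose'][:3,3]
    return o+d*(z-o[2])/d[2]
def proj(c,p):
    q=c['pose'][:3,:3].T@(np.array(p)-c['pose'][:3,3]);return [c['fx']*q[0]/q[2]+c['cx'],c['fy']*q[1]/q[2]+c['cy']]
E
python3 - <<'E'
from h import *
a=cam('scene','s1.png');b=cam('side','d1.png')
for c in(a,b): print(c['pose'].round(3).tolist(),c['fx'],c['cx'],c['cy'])
print(robot.observe())
E
```

```text
[[-0.274, -0.737, 0.617, -0.476], [-0.962, 0.212, -0.174, 0.221], [-0.002, -0.641, -0.767, 1.305], [0.0, 0.0, 0.0, 1.0]] 516.3017052293727 314.2661483536401 240.99379993973125
[[0.897, -0.271, 0.35, -0.011], [-0.442, -0.522, 0.729, -1.146], [-0.015, -0.809, -0.588, 0.958], [0.0, 0.0, 0.0, 1.0]] 522.3513554918159 315.4269432310297 239.33301601515768
{'time': 0.1, 'qpos': array([-1.44599895e+00,  3.42689344e-01,  1.52490772e+00,  1.40320053e-05,
        1.27537944e+00, -1.45966227e-01]), 'qvel': array([ 0.00075551, -0.00170374, -0.00130337,  0.00251645,  0.00142965,
        0.00160328]), 'joint_efforts': array([ 9.41384315e-04, -4.32006526e+01, -2.44694352e+01,  7.19039887e-02,
        5.26313356e-02, -4.78248592e-05]), 'tool_pos': array([ 0.14044731, -0.50575469,  0.40410025]), 'tool_rot': array([-3.14022547e+00, -2.14554727e-04,  2.70759366e-01]), 'contact_force': array([-0.12417214, -0.72170701, -0.76885834]), 'torque': array([ 0.0267246 ,  0.0041328 , -0.00387999]), 'grip_force': 0.0, 'opening': 0.09207163607120544}
```

View pics/s1.png

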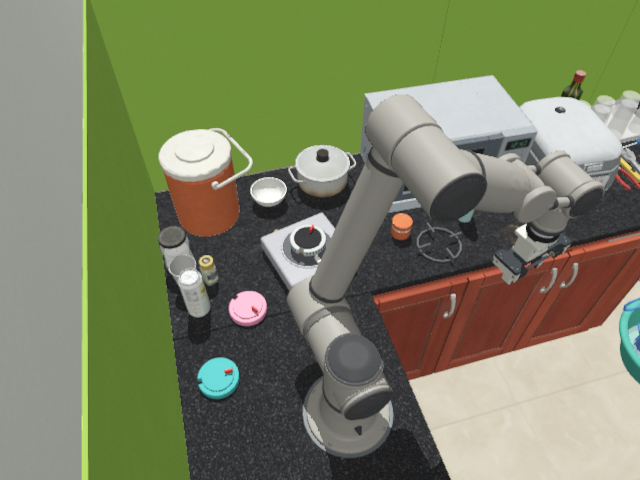

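View pics/d1.png

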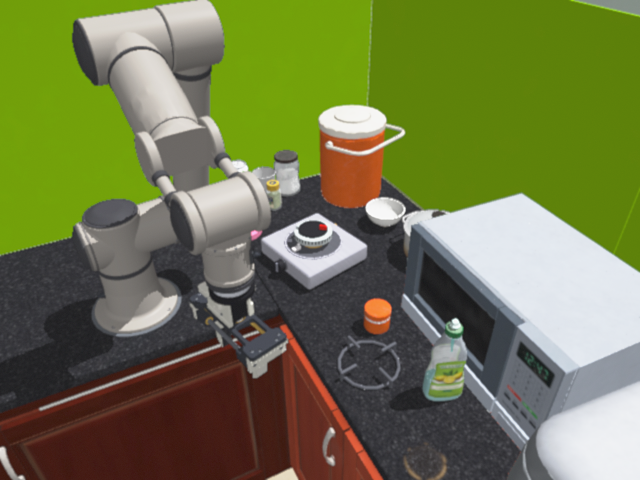

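Three candidates in the scene view: the aluminium head with a black cap on the hob (308,240), a pink one (248,308) and a turquoise one (218,378). The one on the hob fits the description. I'll confirm it in an enlarged crop and measure.

```bash
python3 - <<'E'
from h import *
a=cam('scene');b=cam('side')
ims=[]
for c,(u,v) in((a,(305,245)),(b,(313,245))):
    im=c['image'];hsv=cv2.cvtColor(im,cv2.COLOR_RGB2HSV)
    roi=np.zeros(im.shape[:2],np.uint8);cv2.circle(roi,(u+2,v-6),26,255,-1)
    red=((hsv[...,0]<8)|(hsv[...,0]>172))&(hsv[...,1]>150)&(hsv[...,2]>90)&(roi>0)
    ys,xs=np.nonzero(red);print('red',xs.mean(),ys.mean(),len(xs),ray(c,xs.mean(),ys.mean(),.114).round(4))
    cap=((hsv[...,2]<60)&(roi>0)).astype(np.uint8)|red.astype(np.uint8)
    n,l,s,ce=cv2.connectedComponentsWithStats(cap);
    for i in range(1,n):
        if s[i,4]>60: print('cap',s[i],ce[i],ray(c,*ce[i],.107).round(4))
    cr=im[v-50:v+50,u-66:u+66]
    ims.append(cv2.resize(cr,None,fx=6,fy=6,interpolation=cv2.INTER_CUBIC)[:, :])
o=np.hstack([cv2.resize(i,(400,303)) for i in ims])
cv2.imwrite('pics/c1.png',cv2.cvtColor(np.vstack([cv2.resize(ims[0],(800,600))[:600]])[:, :],cv2.COLOR_RGB2BGR)); cv2.imwrite('pics/c2.png',cv2.cvtColor(cv2.resize(ims[1],(800,600)),cv2.COLOR_RGB2BGR))
E
```

```text
red 311.0 229.14285714285714 14 [ 0.5299 -0.0528  0.114 ]
cap [290 213  23  11  71] [299.28169014 217.4084507 ] [ 0.5932 -0.0322  0.107 ]
red 322.15384615384613 226.71794871794873 39 [ 0.5352 -0.0527  0.114 ]
cap [300 222  19  15  61] [307.3442623  228.21311475] [ 0.4988 -0.0308  0.107 ]
```

View pics/c1.png

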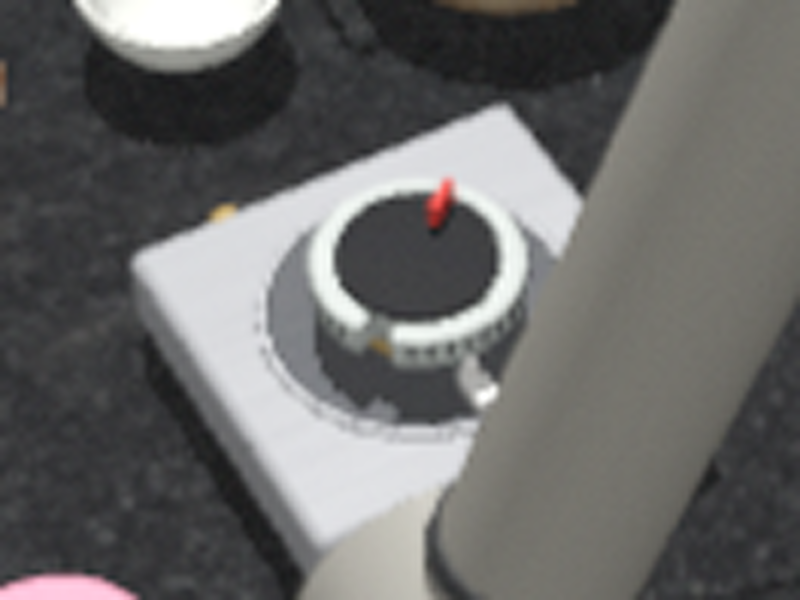

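View pics/c2.png

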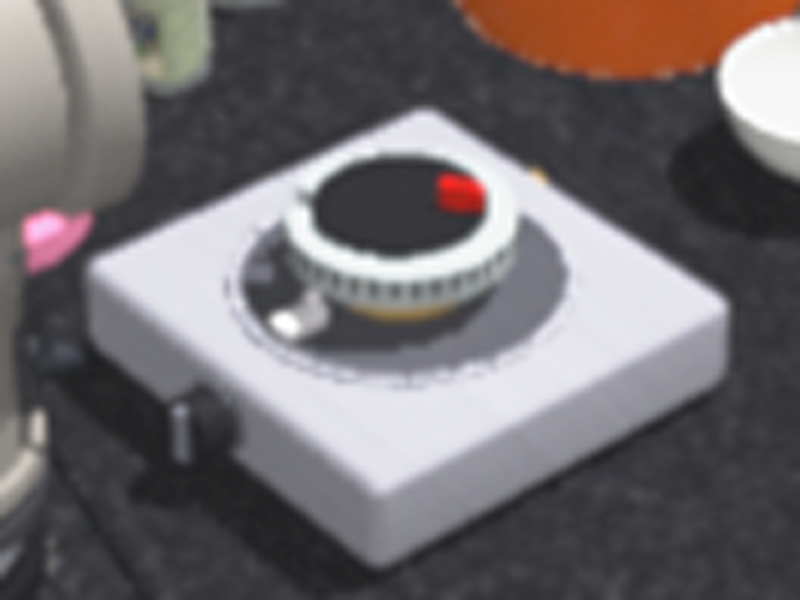

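The crops show the aluminium head with a black cap and red rib on the steel hob. It isn't pink or turquoise, so it is the right one. In crop 1 the cap centre is at about (416,257), the rib at (440,203), the notch at (375,328) and the white block at (480,380). In crop 2 the cap centre is at (401,206), the block at (298,316) and the notch at (303,195).

```bash
python3 - <<'E'
from h import *
a=cam('scene');b=cam('side')
A=lambda u,v,z:ray(a,239+u/6.06,195+v/6,z)[:2].round(4)
B=lambda u,v,z:ray(b,247+u/6.06,195+v/6,z)[:2].round(4)
print('cap',A(416,257,.107),B(401,206,.107))
print('rib foot',A(438,222,.107),'rib mid',A(440,203,.114),B(462,193,.114), 'rib top tip', A(447,182,.121))
print('notch top',A(375,328,.102),B(303,195,.102))
print('block',A(480,380,.075),B(298,316,.075))
cs=[B(90,268,.06),B(425,108,.06),B(728,305,.06),B(380,495,.06)];print('hob',cs,np.mean(cs,0),A(135,262,.06),A(505,105,.06))
for i in range(4):
    d=cs[(i+1)%4]-cs[i];print(np.hypot(*d),np.degrees(np.arctan2(d[1],d[0])))
im=a['image']
E
```

```text
cap [ 0.5049 -0.0351] [ 0.5112 -0.0435]
rib foot [ 0.5244 -0.0521] rib mid [ 0.5307 -0.0549] [ 0.5369 -0.0561] rib top tip [ 0.5375 -0.0606]
notch top [ 0.4698 -0.0043] [ 0.4769 -0.0073]
block [ 0.4441 -0.051 ] [ 0.4487 -0.061 ]
hob [array([0.3833, 0.0392]), array([0.5904, 0.0922]), array([ 0.6411, -0.1283]), array([ 0.4336, -0.1793])] [ 0.5121  -0.04405] [0.5805 0.0964] [ 0.6354 -0.1208]
0.21377420330806995 14.354766757427821
0.22625370715194923 -77.05093738613174
0.21367557183730668 -166.19137761414254
0.22421494151817803 102.96397119504584
```

>>> run_rows(increments=[{"tx": 0.030, "ty": -0.022}, {"tx": 0.030, "ty": -0.022}, {"tx": 0.030, "ty": -0.022}, {"tx": 0.030, "ty": -0.022}, {"tx": 0.030, "ty": -0.022}, {"tx": 0.030, "ty": -0.022}, {"tx": 0.030, "ty": -0.022}, {"tx": 0.030, "ty": -0.022}], aperture=0.034, clamp_n=3)

```text
time: 0.97
tool_pos: [0.3253, -0.2704, 0.4049]
tool_rot: [3.141, -0.0, 0.27]
contact_force: [-0.0, 0.2, -0.5]
opening: 0.0431
grip_force: 0.0
```

>>> run_rows(increments=[{"tx": 0.030, "ty": -0.022}, {"tx": 0.030, "ty": -0.022}, {"tx": 0.030, "ty": -0.022}, {"tx": 0.030, "ty": -0.022}, {"tx": 0.030, "ty": -0.022}, {"tx": 0.030, "ty": -0.022}, {"tx": 0.030, "ty": -0.022}, {}])

```text
time: 1.63
tool_pos: [0.4883, -0.0632, 0.4046]
tool_rot: [-3.141, -0.002, 0.276]
contact_force: [-1.4, -0.8, -0.3]
opening: 0.0339
grip_force: 0.0
```

```bash
python3 - <<'E'
from h import *
c=cam('wrist','w1.png');print(c['pose'].round(3).tolist(),c['fx'])
print([np.round(proj(c,p)) for p in((.508,-.039,.107),(.534,-.055,.114),(.447,-.055,.075))])
E
```

```text
[[0.271, -0.929, -0.253, 0.556], [-0.962, -0.262, -0.07, -0.044], [-0.001, 0.262, -0.965, 0.385], [0.0, 0.0, 0.0, 1.0]] 391.3645099080674
[array([296., 202.]), array([327., 174.]), array([298., 271.])]
```

View pics/w1.png

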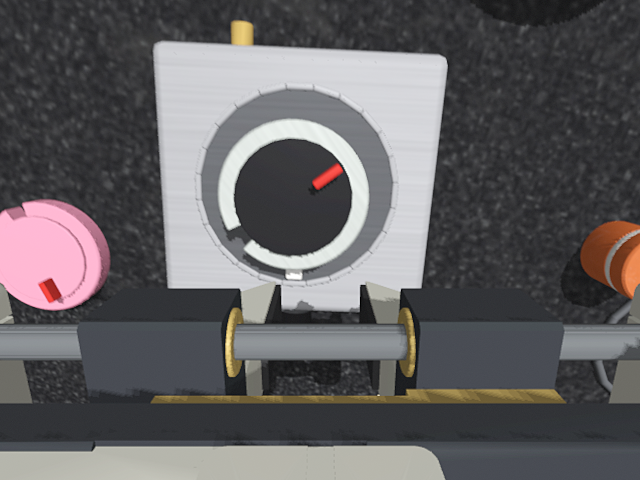

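The wrist view shows the cap centred at about (294,196), the red rib at (327,177), the notch at (240,237) and the white block at (293,274). The pink look-alike is off to the left.

```bash
cat >> h.py <<'E'
def measure(zc=.107,r=75):
    c=cam('wrist');im=c['image'];hsv=cv2.cvtColor(im,cv2.COLOR_RGB2HSV).astype(int)
    u0,v0=map(int,proj(c,(.508,-.041,zc)))
    k=c['fx']/(c['pose'][2,3]-zc)
    roi=np.zeros(im.shape[:2],np.uint8);cv2.circle(roi,(u0,v0),int(.052*k),255,-1)
    red=((hsv[...,0]<8)|(hsv[...,0]>172))&(hsv[...,1]>150)&(hsv[...,2]>90)&(roi>0)
    dark=(((hsv[...,2]<70)&(roi>0))|red).astype(np.uint8)
    dark=cv2.morphologyEx(dark,cv2.MORPH_OPEN,np.ones((5,5)))
    n,l,s,ce=cv2.connectedComponentsWithStats(dark);i=1+np.argmax(s[1:,4])
    cn=max(cv2.findContours((l==i).astype(np.uint8),0,1)[0],key=len)
    e=cv2.fitEllipse(cv2.convexHull(cn)[:,0,:].astype(np.float32))
    cap=ray(c,*e[0],zc)
    v,u=np.nonzero(red);rib=ray(c,u.mean(),v.mean(),zc+.008)
    print('cap',e,cap[:2].round(4),'diam',np.array(e[1])/k)
    d=rib-cap;print('rib',u.mean(),v.mean(),rib[:2].round(4),'r',np.hypot(*d[:2]).round(4),'yaw',np.arctan2(d[1],d[0]).round(3))
    return c,cap,rib
E
python3 - <<'E'
from h import *
c,cap,rib=measure()
for q,z in(((293,274),.078),((240,237),.1)):
    p=ray(c,*q,z);d=p-cap;print(p.round(4),np.hypot(*d[:2]),np.arctan2(d[1],d[0]))
for q in((155,43),(445,58)): print(ray(c,*q,.06).round(4))
print(robot.observe()['tool_pos'],robot.observe()['tool_rot'])
E
```

```text
cap ((286.8044738769531, 195.09088134765625), (116.0542984008789, 126.69804382324219), 58.02782440185547) [ 0.5095 -0.034 ] diam [0.08228675 0.08983356]
rib 324.5401662049861 172.39335180055403 [ 0.5328 -0.0552] r 0.0315 yaw -0.738
[ 0.4425 -0.0541  0.078 ] 0.06993104987125662 -2.8498516641573794
[ 0.4682 -0.0077  0.1   ] 0.048872604400299335 2.5751096834545923
[0.5862 0.0924 0.06  ]
[ 0.6358 -0.1217  0.06  ]
[ 0.48621887 -0.06632749  0.40437422] [-3.14152351e+00  6.76332729e-04  2.74016287e-01]
```

```bash
sed -i 's/np.ones((5,5))/cv2.getStructuringElement(cv2.MORPH_ELLIPSE,(25,25))/; s/(.508,-.041,zc)/(.5075,-.0395,zc)/' h.py
python3 - <<'E'
from h import *
c,cap,rib=measure()
for q,z in(((293,274),.078),((240,237),.1)):
    p=ray(c,*q,z);d=p-cap;print(p.round(4),np.hypot(*d[:2]),np.arctan2(d[1],d[0]))
E
```

```text
cap ((287.748779296875, 190.93540954589844), (117.2708969116211, 118.66992950439453), 136.4976348876953) [ 0.5115 -0.0354] diam [0.08311392 0.08410546]
rib 322.6445086705202 169.84393063583815 [ 0.533 -0.055] r 0.0291 yaw -0.739
[ 0.4414 -0.0555  0.078 ] 0.07291051155075623 -2.862286328465582
[ 0.4673 -0.0092  0.1   ] 0.051415822366957714 2.606906810034742
```

>>> run_rows(increments=[{}, {}, {}])

```text
time: 2.03
tool_pos: [0.4853, -0.0685, 0.4048]
tool_rot: [3.141, 0.0, 0.269]
contact_force: [0.5, 0.4, 0.0]
opening: 0.0339
grip_force: 0.0
```

```bash
cat >> h.py <<'E'
def block(c,cap):
    # brightest near-white blob just outside the rim, at the pin side
    hsv=cv2.cvtColor(c['image'],cv2.COLOR_RGB2HSV)
    u,v=map(int,proj(c,(cap[0]-.0675*np.cos(.23),cap[1]-.0675*np.sin(.23),.078)))
    w=((hsv[...,2]>225)&(hsv[...,1]<25));m=np.zeros(w.shape,bool);m[v-12:v+14,u-16:u+16]=1
    n,l,s,ce=cv2.connectedComponentsWithStats((w&m).astype(np.uint8))
    for i in range(1,n):
        if s[i,4]>15:
            p=ray(c,*ce[i],.078);d=cap-p;print('blob',s[i],p[:2].round(4),np.hypot(*d[:2]).round(4),np.arctan2(d[1],d[0]).round(3))
E
python3 - <<'E'
from h import *
for _ in range(2):
    c,cap,rib=measure();block(c,cap)
cv2.imwrite('pics/w2.png',cv2.cvtColor(cv2.resize(c['image'][100:300,190:400],(630,600)),cv2.COLOR_RGB2BGR))
print(robot.observe()['tool_pos'])
E
```

```text
cap ((284.5267639160156, 188.89578247070312), (117.02661895751953, 119.37955474853516), 142.75289916992188) [ 0.5117 -0.0352] diam [0.0831044  0.08477529]
rib 319.0030120481928 167.5120481927711 [ 0.5332 -0.0546] r 0.029 yaw -0.737
blob [270 254  32   7 214] [ 0.4536 -0.048 ] 0.0596 0.218
blob [281 267  15   6  71] [ 0.4434 -0.053 ] 0.0707 0.255
cap ((284.7099304199219, 188.9805908203125), (117.2589340209961, 119.30712127685547), 136.5901336669922) [ 0.5118 -0.0352] diam [0.0832749  0.08472948]
rib 319.09969788519635 167.6465256797583 [ 0.5332 -0.0546] r 0.0289 yaw -0.737
blob [270 254  32   7 217] [ 0.4536 -0.0479] 0.0596 0.215
blob [281 267  15   6  72] [ 0.4432 -0.0526] 0.0708 0.248
[ 0.48545585 -0.06828114  0.40487033]
```

View pics/w2.png

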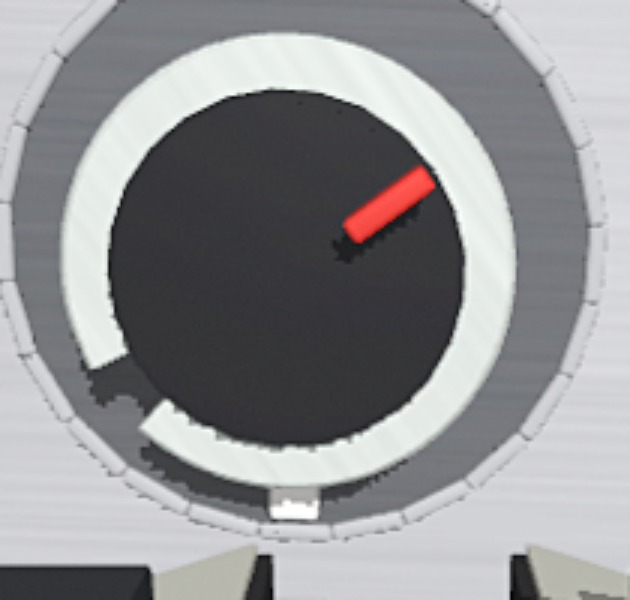

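>>> run_rows(increments=[{"wz": 0.121}, {"wz": 0.121}, {"wz": 0.121}, {"wz": 0.121}, {"wz": 0.121}, {"wz": 0.121}, {"wz": 0.121}, {"wz": 0.121}], aperture=0.034)

```text
time: 2.8
tool_pos: [0.4856, -0.0679, 0.4048]
tool_rot: [3.142, -0.0, -0.704]
contact_force: [0.3, 0.2, 0.9]
opening: 0.0337
grip_force: 0.0
```

>>> run_rows(increments=[{"tx": 0.014, "ty": -0.020}, {"tx": 0.014, "ty": -0.020}, {"tz": 0.025}, {"tz": 0.025}, {"tz": 0.025}, {"tz": 0.02}, {}, {}])

```text
time: 3.47
tool_pos: [0.5328, -0.0552, 0.3094]
tool_rot: [3.141, 0.002, -0.698]
contact_force: [0.3, -0.5, 0.2]
opening: 0.0338
grip_force: 0.0
```

```bash
python3 - <<'E'
from h import *
c=cam('wrist','w3.png');o=robot.observe();print(o['tool_pos'],o['tool_rot'])
y=o['tool_rot'][2]
print([np.round(proj(c,p)) for p in((.511,-.036,.107),(.533,-.055,.121),tuple(o['tool_pos'][:2])+(.121,))])
E
```

```text
[ 0.53323593 -0.05520925  0.31058127] [-3.14124921e+00 -9.16657424e-04 -6.97687786e-01]
[array([317., 336.]), array([318., 294.]), array([318., 293.])]
```

View pics/w3.png

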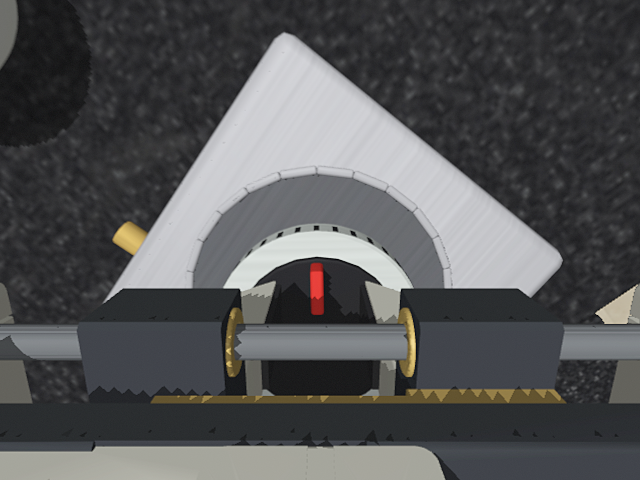

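Wrist view: the rib (317,289) stands centred between the fingers and is aligned with the tool's x axis. I'll close the fingers part way without touching it, go down, then start the arc.

>>> run_rows(increments=[{"tz": 0.007}, {"tz": 0.007}, {"tz": 0.007}, {}, {}, {}], aperture=0.018, clamp_n=3)

```text
time: 4.02
tool_pos: [0.533, -0.0549, 0.2888]
tool_rot: [-3.142, -0.0, -0.697]
contact_force: [0.1, -0.3, -0.5]
opening: 0.018
grip_force: 0.0
```

>>> run_rows(increments=[{"tx": -0.00004, "ty": -0.0015, "wz": -0.05}, {"tx": -0.00004, "ty": -0.0015, "wz": -0.05}, {"tx": -0.00004, "ty": -0.0015, "wz": -0.05}, {"tx": -0.00004, "ty": -0.0015, "wz": -0.05}, {"tx": -0.00004, "ty": -0.0015, "wz": -0.05}, {"tx": -0.00004, "ty": -0.0015, "wz": -0.05}, {"tx": -0.00004, "ty": -0.0015, "wz": -0.05}, {"tx": -0.00004, "ty": -0.0015, "wz": -0.05}])

```text
time: 4.68
tool_pos: [0.5388, -0.0444, 0.2891]
tool_rot: [3.141, -0.001, -0.295]
contact_force: [-0.2, -0.3, -0.7]
opening: 0.018
grip_force: 0.4
```

>>> run_rows(increments=[{"tx": -0.00004, "ty": -0.0015, "wz": -0.05}, {"tx": -0.00004, "ty": -0.0015, "wz": -0.05}, {"tx": -0.00004, "ty": -0.0015, "wz": -0.05}, {"tx": -0.00004, "ty": -0.0015, "wz": -0.05}, {"tx": -0.00004, "ty": -0.0015, "wz": -0.05}, {"tx": -0.00004, "ty": -0.0015, "wz": -0.05}, {"tx": -0.00004, "ty": -0.0015, "wz": -0.05}, {}])

```text
time: 5.35
tool_pos: [0.54, -0.0338, 0.2891]
tool_rot: [3.141, -0.001, 0.055]
contact_force: [-0.3, -0.5, -0.6]
opening: 0.0182
grip_force: 0.1
```

```bash
python3 - <<'E'
from h import *
c=cam('wrist','w4.png');o=robot.observe();print(o['tool_pos'],o['tool_rot'])
cv2.imwrite('pics/w4c.png',cv2.cvtColor(c['image'][180:420,100:540],cv2.COLOR_RGB2BGR))
E
```

```text
[ 0.53998004 -0.03391291  0.28904709] [ 3.14133307e+00 -6.91501866e-04  5.20561761e-02]
```

View pics/w4.png

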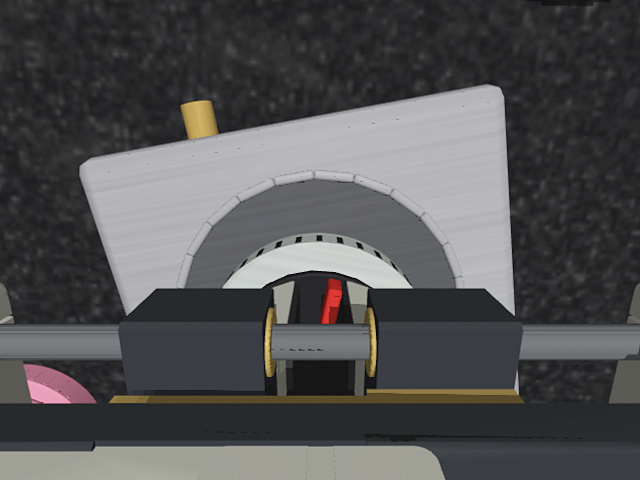

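The rib (333,300) rests on the trailing pad, about 0.2 rad behind the tool. I'll go on, then back off and look from above.

>>> run_rows(increments=[{"tx": -0.00004, "ty": -0.0015, "wz": -0.05}, {"tx": -0.00004, "ty": -0.0015, "wz": -0.05}, {"tx": -0.00004, "ty": -0.0015, "wz": -0.05}, {"tx": -0.00004, "ty": -0.0015, "wz": -0.05}, {"tx": -0.00004, "ty": -0.0015, "wz": -0.05}, {"tx": -0.00004, "ty": -0.0015, "wz": -0.05}, {"tx": -0.00004, "ty": -0.0015, "wz": -0.05}, {}])

```text
time: 6.07
tool_pos: [0.5376, -0.0237, 0.289]
tool_rot: [3.141, -0.0, 0.403]
contact_force: [-0.2, 0.8, -0.9]
opening: 0.0184
grip_force: 0.1
```

>>> run_rows(increments=[{"ty": 0.0025}, {}, {"tz": -0.02}, {"tx": -0.015, "tz": -0.025}, {"tx": -0.015, "tz": -0.025}, {"tx": -0.015, "tz": -0.025}, {}, {}])

```text
time: 6.73
tool_pos: [0.4969, -0.0441, 0.3852]
tool_rot: [3.139, -0.003, 0.401]
contact_force: [-0.3, 0.7, -0.4]
opening: 0.0177
grip_force: 0.0
```

```bash
python3 - <<'E'
from h import *
robot.observe();cam('wrist');cam('wrist')
c,cap,rib=measure();block(c,cap)
o=robot.observe();print(o['tool_pos'],o['tool_rot'])
cv2.imwrite('pics/w5.png',cv2.cvtColor(cv2.resize(c['image'][60:360,170:470],(600,600)),cv2.COLOR_RGB2BGR))
E
```

```text
cap ((314.3852844238281, 218.06298828125), (122.97541046142578, 125.47099304199219), 94.55132293701172) [ 0.5117 -0.0332] diam [0.08047776 0.08211092]
rib 323.2171581769437 178.11796246648794 [ 0.539  -0.0279] r 0.0279 yaw 0.192
blob [297 283  14  18 101] [ 0.4468 -0.0507] 0.0672 0.263
[ 0.4971456  -0.04364807  0.38265592] [-3.14056831e+00  1.38378489e-03  4.02248665e-01]
```

View pics/w5.png

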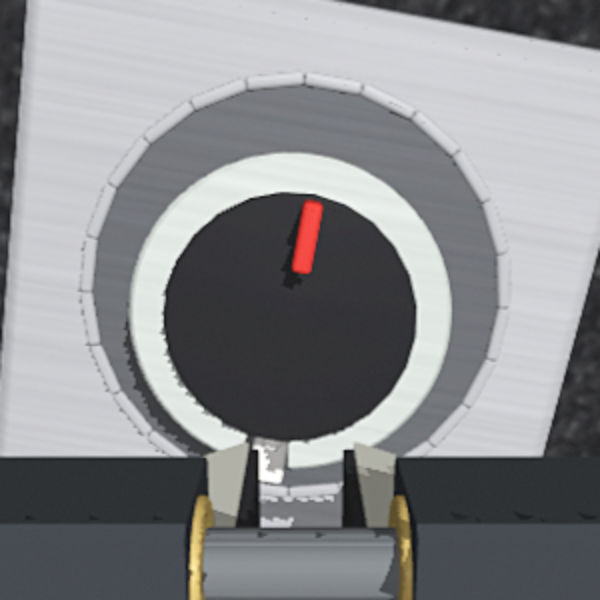

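The wrist crop shows the rib (308,237) nearly along the hob's x axis, with the notch (268,455) around the white block. I'll get the numbers from further back so the fingers don't cover the notch.

>>> run_rows(increments=[{"tx": -0.02, "wz": 0.05}, {"tx": -0.02, "wz": 0.06}, {"wz": 0.06}, {}, {}, {}])

```text
time: 7.38
tool_pos: [0.4604, -0.0584, 0.3831]
tool_rot: [-3.141, 0.001, 0.235]
contact_force: [0.5, -0.2, -0.5]
opening: 0.018
grip_force: 0.0
```

```bash
cat >> h.py <<'E'
def angles():
    c,cap,rib=measure();block(c,cap)
    hsv=cv2.cvtColor(c['image'],cv2.COLOR_RGB2HSV);g=hsv[...,2]
    # rib long axis
    u,v=map(int,proj(c,rib));m=np.zeros(g.shape,np.uint8)
    red=(((hsv[...,0]<8)|(hsv[...,0]>172))&(hsv[...,1]>150)&(hsv[...,2]>90)).astype(np.uint8);m[v-40:v+40,u-40:u+40]=1
    ys,xs=np.nonzero(red*m);P=np.array([ray(c,a,b,.119)[:2] for a,b in zip(xs,ys)])
    w,V=np.linalg.eigh(np.cov(P.T));a=V[:,1]*np.sign(V[0,1]);print('rib axis yaw',np.arctan2(a[1],a[0]).round(3))
    # notch on ring top
    an=np.arange(np.pi-.4,np.pi+.9,.01);z=.102
    for r in(.047,.050,.053):
        s=[g[int(round(q[1])),int(round(q[0]))] for q in (proj(c,(cap[0]+r*np.cos(t),cap[1]+r*np.sin(t),z)) for t in an)]
        b=np.array(s)<195;d=an[b]-np.pi;print('ring gap r',r,(d.min().round(3),d.max().round(3),d.mean().round(3),b.sum()) if b.any() else None)
    # hob back edge: gradient search along hob x
    pts=[]
    for y in np.arange(-.07,.045,.004):
        L=[];xs=np.arange(.57,.67,.0005)
        for x in xs:
            q=proj(c,(x,y,.06));L.append(float(g[int(round(q[1])),int(round(q[0]))]) if 0<=q[0]<639 and 0<=q[1]<479 else np.nan)
        dd=np.array(L);k=np.array(dd[8:]-dd[:-8])
        if np.isnan(k).all(): continue
        j=np.nanargmin(k)
        if k[j]<-60: pts.append((xs[j]+.002,y))
    pts=np.array(pts)
    if len(pts)>6:
        f=np.polyfit(pts[:,1],pts[:,0],1);r=pts[:,0]-np.polyval(f,pts[:,1]);k=abs(r)<.002;f=np.polyfit(pts[k,1],pts[k,0],1);print('hob yaw',np.arctan(-f[0]).round(3),'n',k.sum())
    return c,cap,rib
E
python3 - <<'E'
from h import *
cam('wrist')
c,_,_=angles();cv2.imwrite('pics/w6.png',cv2.cvtColor(c['image'],cv2.COLOR_RGB2BGR))
o=robot.observe();print(o['tool_pos'],o['tool_rot'])
E
```

```text
cap ((301.494873046875, 159.95913696289062), (130.36155700683594, 133.76644897460938), 166.2863311767578) [ 0.5116 -0.0338] diam [0.0853496  0.08757883]
rib 301.018779342723 112.41079812206573 [ 0.5395 -0.0276] r 0.0285 yaw 0.218
blob [315 236   5   5  22] [ 0.4563 -0.0567] 0.0598 0.393
blob [299 238  17  18 180] [ 0.4457 -0.0498] 0.0678 0.239
rib axis yaw 0.216
ring gap r 0.047 (np.float64(-0.33), np.float64(0.37), np.float64(0.138), np.int64(39))
ring gap r 0.05 (np.float64(0.06), np.float64(0.36), np.float64(0.21), np.int64(31))
ring gap r 0.053 (np.float64(0.05), np.float64(0.37), np.float64(0.213), np.int64(27))
[ 0.46033813 -0.05831059  0.38331422] [-3.14132399e+00  4.77884407e-04  2.34287900e-01]
```

The rib yaw is about 0.216, the notch 0.212, and the block and hob about 0.23. That is well inside the 0.08 rad tolerance, so I'll close the fingers, centre them over the cap and go down.

>>> run_rows(increments=[{"tx": 0.0182, "ty": -0.0035, "wz": 0.01}, {"tx": 0.0182, "ty": -0.0035, "wz": 0.01}, {"tx": 0.0182, "ty": -0.0034}, {"tz": 0.025}, {"tz": 0.025}, {"tz": 0.025}, {"tz": 0.015}, {}], aperture=0, clamp_n=5)

```text
time: 8.15
tool_pos: [0.5101, -0.0359, 0.2903]
tool_rot: [-3.139, 0.006, 0.214]
contact_force: [-1.1, -0.2, 0.1]
opening: 0.0005
grip_force: 0.0
```

>>> run_rows(increments=[{"tz": 0.002}, {"tz": 0.002}, {"tz": 0.002}, {"tz": 0.001}, {"tz": 0.001}, {"tz": 0.001}, {}])

```text
time: 8.73
tool_pos: [0.511, -0.0363, 0.2851]
tool_rot: [3.141, -0.001, 0.213]
contact_force: [-0.5, -0.1, 1.4]
opening: 0.0002
grip_force: 0.6
```

>>> run_rows(increments=[{"tz": 0.001}, {"tz": 0.001}, {"tz": 0.001}, {"tz": 0.001}, {}])

```text
time: 9.15
tool_pos: [0.511, -0.0363, 0.2809]
tool_rot: [3.141, -0.001, 0.213]
contact_force: [0.8, -0.4, 3.6]
opening: 0.0005
grip_force: 1.9
```

>>> run_rows(increments=[{"tz": 0.001}, {"tz": 0.001}, {"tz": 0.001}, {}])

```text
time: 9.48
tool_pos: [0.511, -0.0363, 0.2777]
tool_rot: [3.141, -0.001, 0.213]
contact_force: [0.3, -0.4, 3.1]
opening: 0.0006
grip_force: 1.7
```

>>> run_rows(increments=[{"tz": 0.001}, {"tz": 0.001}, {}])

```text
time: 9.73
tool_pos: [0.511, -0.0363, 0.2757]
tool_rot: [3.141, -0.0, 0.213]
contact_force: [-0.1, -0.6, 3.1]
opening: 0.0002
grip_force: 1.7
```

>>> run_rows(increments=[{"tz": 0.0005}, {"tz": 0.0005}, {}])

```text
time: 9.98
tool_pos: [0.511, -0.0363, 0.275]
tool_rot: [3.141, -0.001, 0.213]
contact_force: [0.3, -0.5, 6.1]
opening: 0.0005
grip_force: 3.0
```

>>> run_rows(increments=[{"tz": 0.0005}, {}, {}])

```text
time: 10.23
tool_pos: [0.511, -0.0363, 0.2749]
tool_rot: [3.141, -0.001, 0.213]
contact_force: [-0.3, 0.2, 8.3]
opening: 0.0004
grip_force: 4.7
```

The force now climbs with no more travel, so the head is home at tip height 0.097 m. Next I'll rise straight up, back away and check.

>>> run_rows(increments=[{"tz": -0.003}, {"tz": -0.01}, {"tz": -0.03}, {"tz": -0.03}, {"tz": -0.03}, {"tx": -0.025, "ty": 0.005}, {"tx": -0.025, "ty": 0.005}, {}])

```text
time: 10.9
tool_pos: [0.4611, -0.0571, 0.3776]
tool_rot: [-3.141, 0.003, 0.212]
contact_force: [1.0, -0.5, -0.1]
opening: 0.0004
grip_force: 0.0
```

```bash
python3 - <<'E'
from h import *
for _ in range(4): cam('wrist')
c,cap,rib=measure(zc=.097);block(c,cap)
a=c['image'][40:280,160:480]
s=cam('side');b=s['image'][195:295,247:379]
o=np.vstack([cv2.resize(a,(400,300)),cv2.resize(b,(400,300),interpolation=cv2.INTER_CUBIC)])
cv2.imwrite('pics/f.png',cv2.cvtColor(o,cv2.COLOR_RGB2BGR))
print(robot.observe()['tool_pos'])
E
```

```text
cap ((301.2291564941406, 167.45745849609375), (127.61107635498047, 130.2010498046875), 161.38414001464844) [ 0.5116 -0.0338] diam [0.08491189 0.08663524]
rib 299.87901234567903 121.60740740740741 [ 0.5393 -0.0277] r 0.0284 yaw 0.215
blob [300 245  17  20 268] [ 0.4468 -0.0506] 0.0668 0.253
[ 0.46470111 -0.05639928  0.37703346]
```

View pics/f.png

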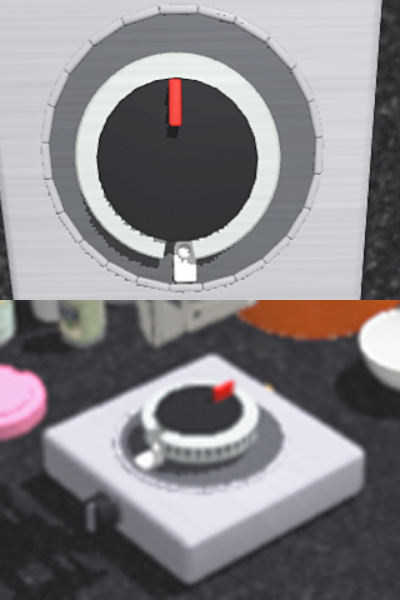

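The pin (183,252) stands in the notch. The head is down and level, with its size and centre consistent at cap height 0.097 m, and the hand is clear.

```bash
python3 -c "
from cell import robot
print(robot.hand_in())"
```

```text
the job is handed in; nothing more can be done
None
```

The burner head was turned until its notch stood over the white pin, then pressed straight down until it was home and level; I took the hand away and handed the job in (no verdict was returned).

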